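Pack the ink stick and snap the case shut

ROBOT

A 6-joint arm with a two-finger parallel gripper is mounted at the origin on the work surface. World frame = base frame: x ahead of the robot, y to its left, z up, the work surface at z = 0. Lengths are in m, angles in rad, forces in N, time in s.
With the tool pointing down it reaches from about 0.35 to 0.925 m from the base axis. Payload 6.4 kg.
Tool frame: the origin (TCP) lies at the very end of the fingers, on their centre line; the grasp point (between the pads) lies 19 mm behind it; x points along the fingers, y is the direction in which the jaws open and shut, and the axes are right-handed (so a half turn about x gives the same grasp; the last joint's range is limited). The gripper opens to 94 mm and grips with 3 to 60 N. Pads are 16 mm wide; open, the fingers measure 119 mm over their backs; the gripper's body (75 mm by 177 mm) begins 78 mm behind the grasp point.
Start: joints at [1.039, 0.245, 1.558, -0, 1.339, -0.174], TCP at [0.228, 0.609, 0.205] pointing down, gripper open.
Joint ranges: [-3.13, 3.13], [-1.02, 2.26], [0.13, 2.54], [-0.95, 4.09], [0.21, 2.88], [-2.74, 2.74]. Speed limits (rad/s): [2.57, 2.57, 3.14, 3.14, 3.14, 3.14].

INTERFACE

Orientations are given as a unit quaternion [w, x, y, z].
In Python, from station import env, cams, nets gives the robot as it stands.
- The arm moves only by the tool drive_tool, never from a script. Its arguments are lists of equal length, an entry for each row: "dp": the shift along the tool's x, y, z in cm, a list of three; "delta_rot": the turn, a rotation vector about the tool's x, y, z in rad, a list of three. In form: {"dp": [[dx, dy, dz], ...], "delta_rot": [[rx, ry, rz], ...]}. A call has 1 to 5 rows; each row is the pose to reach, as a shift and turn from the pose commanded when the call began, along the tool's axes at that moment; what a row does not reach only later rows make up. A row lasts 1/10 s, in which the tool goes at most 50 mm and 8.59 degrees, less where a joint would pass 70% of its speed; a pose out of reach is approached as far as the arm can. A call with a gripper value outside its range is refused whole. "grip" is the opening, from 0 (shut) to 1 (fully open), set as the call begins (left out, the last holds). The fingers move at their own pace and stop on an object; "force" is the grip in N (left out, the last holds). Time passes only in rows, so rows that repeat a pose let the fingers close. It gives the time, the measured TCP pose, the force and the opening at its end, in the units of the state.
- env.state(): the state, without advancing time (a new reading comes with each control period).
- cams.snapshot(name): name is "scene" or "top" or "wrist"; returns a dict with "pixels" (480x640x3 uint8, blue, green, red), "z_map" (480x640 float32, m along the optical axis (not along the pixel's ray), 0 where there is no reading), "intrinsics" (3x3 intrinsics, pixels), "view" (4x4, takes a point from world to camera coordinates). Camera axes: x right, y down, z forward; pixel columns grow to the right and rows downward; lengths in m; the calibration is good to about 2 mm. A picture is of the moment at which its call begins.
- env.close_job(): hands the job in, once; it reports no verdict.
Trained networks look in a picture, given as the dict that the camera call returned (one of the last four; its "shot" number tells which), for a name from the list of things; names that differ only in an ending like _2 or _b are one class to them, and where a whole thing is asked for, a point or a joint stands for the part that bears it (a point fixed in the world has none). Each returns a list of dicts, best first, with "conf" (0 to 1); they miss things now and then, are a little off and sometimes report something else, mostly with a low value. They report only what shows in the picture. A call takes as long as a camera call. They do not tell look-alikes from the thing itself.
- nets.look_for(query, picture): "location" ([column, row] in pixels, amid what is visible of it).
- nets.spot_point(query, picture): "location" ([column, row] in pixels: a listed point, or the origin of a listed thing).
The state is a dict: "t": time; "joint_positions": joint angles; "joint_velocities": joint speeds; "tau": joint torques, N m; "eef_pos": TCP position; "tcp_rot": TCP orientation; "force": force on the tool from outside, world axes, zero at the start; "ft_torque": the same for the moment, N m; "opening": finger opening in m.
Only numpy, scipy, OpenCV 4.12 (cv2) and the standard library are available. Lean on these libraries where they do the work, as an engineer would, in place of code of your own. Each camera call takes 0.05 s, during which the arm holds its last target. There are 200 camera calls.

TASK

Tidy up after calligraphy: lay the ink stick flat in the empty half of the ink-stone case, beside the stone, and let go of it; then put the clip cover on the case and press it down until both ends snap in and it sits fully home. Finish while still pressing the cover down firmly, with roughly 10 N: do not let up at the end, and leave the other things on the table where they are.

Things in the scene. Friction and masses are not known exactly. Their poses are not given: they have to be found in the camera images.
- case: Open plastic ink-stone case, fixed to the table. Origin: centre of its underside, on the table. Inside 92 mm (x) by 156 mm (y), walls 5 mm, floor 5 mm and rim 44 mm above the table. A dark ink stone fills the +y half (y = 14 to 76 mm, top 20 mm high); the -y half is empty. A block on the outside of each y end, 56 mm along x, reaches to y = 97 mm and up to the rim.
- case_bay (a point): middle of the floor of the case's empty half, 5 mm above the table; that half is 92 mm (x) by 92 mm (y). The ink stick goes here.
- case_rim (a point): centre of the case's opening at rim level, 44 mm above the table. A cover laid on loosely stops on the rollers with its origin about 6 mm below this point; pressed in the middle it resists with 10 to 15 N for a few mm, then snaps (the push suddenly drops) and goes down until its plate rests stiffly on the rim, its origin 20 mm below this point.
- clip_a (a joint): Sprung steel roller in the middle of the case's +y end wall, 43 mm long along x, sticking 4.5 mm into the opening, top level with the rim. 0 = out (at rest), up to 0.006 m = pushed back into the wall, as when the cover's bead passes it; it springs out again over the bead when the cover has snapped in.
- clip_b (a joint): the same clip in the case's -y end wall
- cover: Loose plastic clip cover of the case, about 150 g, at the start upright on the table on its feet. Origin: centre, at foot level. Plate 106 mm (x) by 172 mm (y) by 5 mm, underside 20 mm above the feet; four round-ended corner feet fit inside the case's corners with 1.5 mm play. Its x and y go along the case's x and y; half a turn makes no difference.
- cover_grip (a point): centre of the cover's grip bar, 40 mm above the cover's feet. The bar stands in the middle of the cover: 56 mm long (cover x), 20 mm wide (cover y), 30 mm tall (its flat top is 15 mm above this point, the plate 15 mm below it). The axes are the cover's.
- stick_center (a point): centre of the dark ink stick, 72 mm long (its x), 22 mm wide (its y), 16 mm tall (its z), about 60 g, lying flat on the table at the start
- paperweight: bystander: a steel bar 150 x 18 x 12 mm lying on the table; origin under its centre, long along its x
- seal: bystander: an upright marble name seal 22 x 22 x 60 mm; origin under its centre
- inkbottle: bystander: a black ink bottle, 52 mm across and 115 mm tall; origin under its centre
- teacup: bystander: a white teacup, 76 mm across and 70 mm tall; origin under its centre
- waterbowl: bystander: a small water bowl, 84 mm across and 35 mm tall; origin under its centre
- brush: bystander: a writing brush about 245 mm long and 15 mm thick lying along its x, hair at +x; origin under the middle of its handle
- pastel: bystander: a round pastel stick, 14 mm thick and 75 mm long, lying along its x; origin under its centre
Mind the look-alikes: they are no part of the job. What is shaped like the part that bears stick_center but green is not meant. What is shaped like the case but turquoise is not meant.

How it is judged:
By the outcome, as a careful person would: the job done as asked, in the order asked, and still so for the second after the job is handed in, while the arm keeps its last pose, push and grip.
It also fails if it takes over 54 s, if anything falls off the work surface, if the arm or the gripper's body presses on something with over 40 N, if the wrist force passes 120 N, or if a joint passes its speed limit or range.

## Working session

There is one attempt and no reset: what is moved stays moved. The work goes in short steps, Python scripts to look and compute and a tool call to move; the robot and the scene stay as the last step left them, time stands still between calls to the robot, and variables do not carry over. Pictures are saved under pics/ and viewed, on a budget of 10 in all, crops included, one or two more only if the job needs it, and the job is handed in when it is done.

Besides the shell and the picture viewer there is one more tool, called after ">>>" by a JSON object that holds its "api" and its "payload", one argument or row to a line. drive_tool: Moves the arm, as the interface text tells. Its arguments: {"type":"object","properties":{"dp":{"type":"array"},"delta_rot":{"type":"array"},"grip":{"type":"number"},"force":{"type":"number"}},"required":["dp","delta_rot"]}

```bash
mkdir -p pics
cat > h.py <<'E'
from station import env,cams,nets
import numpy as np,cv2
from scipy.spatial.transform import Rotation as R
def world(p,uv,z=None,d=None):
    K=p["intrinsics"];V=p["view"];u,v=uv
    r=np.linalg.inv(K)@[u,v,1.]
    Rw=V[:3,:3].T;c=-Rw@V[:3,3]
    if z is not None:
        rw=Rw@r;return c+rw*(z-c[2])/rw[2]
    if d is None:d=p["z_map"][int(round(v)),int(round(u))]
    return c+Rw@r*d
def cloud(p):
    K=p["intrinsics"];V=p["view"];d=p["z_map"];v,u=np.mgrid[0:480,0:640]
    P=np.stack([(u-K[0,2])/K[0,0]*d,(v-K[1,2])/K[1,1]*d,d],-1)
    W=(P-V[:3,3])@V[:3,:3];W[d==0]=np.nan;return W
def tool():
    s=env.state();q=s["tcp_rot"];return s,np.array(s["eef_pos"]),R.from_quat([q[1],q[2],q[3],q[0]])
E
python3 - <<'E'
from h import *
s,p,r=tool();print(s);print(r.as_matrix().round(3))
for n in["top","scene"]:
    P=cams.snapshot(n);cv2.imwrite(f"pics/{n}0.png",P["pixels"])
    for q in["case","case_bay","case_rim","cover_grip","stick_center","paperweight","seal","inkbottle","teacup","waterbowl","brush","pastel"]:
        for o in nets.spot_point(q,P)[:3]:
            if o["conf"]>.2:print(n,q,np.round(o["location"]),round(o["conf"],2),world(P,o["location"],d=None).round(3))
E
```

```text
{'t': 0.0, 'joint_positions': array([ 1.03889310e+00,  2.45793733e-01,  1.55899677e+00,  1.14995645e-05,
        1.33871167e+00, -1.74091971e-01]), 'joint_velocities': array([ 5.02985560e-05, -3.90800186e-04, -5.06392845e-04,  1.04740699e-03,
        5.96000766e-04, -5.58246614e-04]), 'tau': array([-5.13902512e-05, -4.15804160e+01, -3.14615250e+01,  6.85711484e-02,
        3.29822756e-02, -1.06516288e-04]), 'eef_pos': array([0.22732396, 0.60831282, 0.20436765]), 'tcp_rot': array([ 0.69558308,  0.12520036,  0.69605729, -0.1264646 ]), 'force': array([-0.41945236,  0.26362508, -1.11626839]), 'ft_torque': array([0.02277809, 0.02882088, 0.00755627]), 'opening': 0.09390069416690701}
[[-0.001  0.35   0.937]
 [-0.002  0.937 -0.35 ]
 [-1.    -0.002 -0.   ]]
top case [374. 253.] 0.78 [ 0.515 -0.147  0.003]
top case [380. 322.] 0.56 [ 0.327 -0.162  0.002]
top case_bay [393. 326.] 0.98 [ 0.316 -0.194  0.004]
top case_bay [386. 256.] 0.86 [ 0.507 -0.181  0.003]
top case_rim [383. 328.] 0.86 [ 0.312 -0.168  0.007]
top case_rim [376. 254.] 0.55 [ 0.51  -0.152  0.003]
top case_rim [389. 255.] 0.39 [
[... 1229 characters left out ...]
0.018]
scene stick_center [282. 277.] 0.57 [ 0.666 -0.056  0.017]
scene paperweight [344. 239.] 0.54 [0.485 0.01  0.013]
scene paperweight [446. 344.] 0.34 [0.68  0.326 0.015]
scene seal [446. 342.] 0.76 [0.682 0.327 0.023]
scene inkbottle [183. 208.] 0.77 [ 0.577 -0.396  0.031]
scene inkbottle [274. 224.] 0.4 [ 0.504 -0.175  0.006]
scene teacup [529. 307.] 0.75 [0.525 0.453 0.033]
scene waterbowl [532. 305.] 0.73 [0.526 0.457 0.041]
scene waterbowl [188. 253.] 0.63 [ 0.711 -0.278  0.033]
scene waterbowl [417. 264.] 0.58 [0.533 0.209 0.056]
scene brush [286. 342.] 0.87 [0.816 0.041 0.011]
scene brush [232. 174.] 0.55 [ 0.375 -0.387  0.015]
scene pastel [233. 176.] 0.46 [ 0.384 -0.378  0.018]
```

View pics/top0.png

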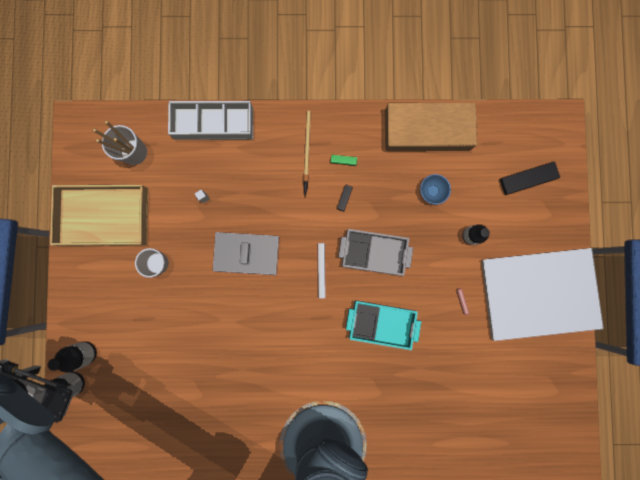

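View pics/scene0.png

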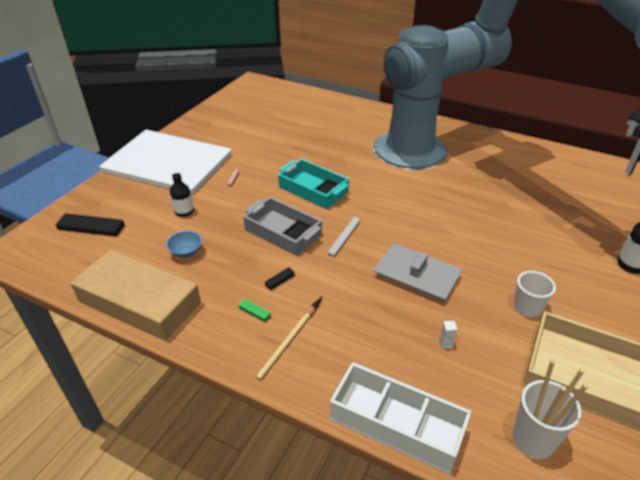

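The top view shows the black stick at (344,198), the grey case at (375,253) with its stone on the left (+y), and the cover at (246,254). The turquoise case and the green stick are the decoys. Next I measure poses from depth.

```bash
cat > m.py <<'E'
from h import *
def rect(W,c,rad,z0,z1):
    m=(np.hypot(W[...,0]-c[0],W[...,1]-c[1])<rad)&(W[...,2]>z0)&(W[...,2]<z1)
    Q=W[m]
    (cx,cy),(a,b),t=cv2.minAreaRect((Q[:,:2]*1000).astype(np.float32))
    if a<b:a,b,t=b,a,t+90
    t=(t+90)%180-90   # long axis angle from world x
    return len(Q),round(cx),round(cy),round(a),round(b),round(t,1),np.median(Q[:,2]).round(4)
E
python3 - <<'E'
from m import *
for n in["top","scene"]:
    P=cams.snapshot(n);W=cloud(P)
    print(n,"stick",rect(W,(.666,-.056),.055,.009,.03))
    print(n,"cover",rect(W,(.515,.206),.12,.015,.035)); print(n,"bar",rect(W,(.515,.206),.12,.045,.07))
    print(n,"case",rect(W,(.515,-.145),.115,.030,.055))
    for q in["stick_center","cover_grip","case_rim","case_bay"]:
        z={"stick_center":.008,"cover_grip":.04,"case_rim":.044,"case_bay":.005}[q]
        for o in nets.spot_point(q,P)[:3]:print(q,round(o["conf"],2),world(P,o["location"],z=z).round(3))
E
```

```text
top stick (206, 668, -65, 72, 22, -20.3, np.float64(0.0165))
top cover (2305, 516, 205, 172, 106, 86.2, np.float64(0.0253))
top bar (166, 516, 205, 56, 20, -3.5, np.float64(0.0546))
top case (688, 517, -145, 194, 102, 81.1, np.float64(0.0444))
stick_center 0.7 [ 0.764 -0.064  0.008]
stick_center 0.69 [ 0.671 -0.062  0.008]
cover_grip 0.94 [0.519 0.202 0.04 ]
case_rim 0.81 [ 0.321 -0.164  0.044]
case_rim 0.16 [0.496 0.432 0.044]
case_bay 0.98 [ 0.318 -0.192  0.005]
case_bay 0.67 [ 0.503 -0.18   0.005]
scene stick (291, 666, -62, 72, 26, -21.2, np.float64(0.017))
scene cover (2358, 514, 208, 173, 111, 86.1, np.float64(0.0263))
scene bar (202, 514, 208, 63, 20, -3.3, np.float64(0.0555))
scene case (1205, 514, -142, 197, 108, 80.4, np.float64(0.0428))
stick_center 0.95 [ 0.771 -0.06   0.008]
stick_center 0.87 [ 0.665 -0.074  0.008]
cover_grip 0.98 [0.508 0.198 0.04 ]
case_rim 0.93 [ 0.321 -0.171  0.044]
case_rim 0.83 [ 0.51  -0.15   0.044]
case_bay 0.83 [ 0.502 -0.173  0.005]
case_bay 0.75 [ 0.297 -0.209  0.005]
```

>>> {"api": "drive_tool", "payload": {
  "dp": [
    [0, -2.9, 4.0],
    [0, -5.8, 8.0],
    [0, -8.7, 12.0],
    [0, -11.6, 16.0],
    [0, -14.5, 20.0]
  ],
  "delta_rot": [
    [0, 0, 0],
    [0, 0, 0],
    [0, 0, 0],
    [0, 0, 0],
    [0, 0, 0]
  ]
}}

```text
t: 2.3
eef_pos: [0.3649, 0.4014, 0.2057]
tcp_rot: [0.696, 0.126, 0.696, -0.126]
force: [0.7, 0.3, 0.5]
opening: 0.0938
```

>>> {"api": "drive_tool", "payload": {
  "dp": [
    [0, -2.9, 4.0],
    [0, -5.8, 8.0],
    [0, -8.7, 12.0],
    [0, -11.6, 16.0],
    [0, -14.5, 20.0]
  ],
  "delta_rot": [
    [0, 0, 0],
    [0, 0, 0],
    [0, 0, 0],
    [0, 0, 0],
    [0, 0, 0]
  ]
}}

```text
t: 2.8
eef_pos: [0.5016, 0.1953, 0.2058]
tcp_rot: [0.696, 0.126, 0.696, -0.126]
force: [-0.8, 0.2, 0.5]
opening: 0.0939
```

>>> {"api": "drive_tool", "payload": {
  "dp": [
    [0, -2.9, 4.0],
    [0, -5.8, 8.0],
    [0, -8.7, 12.0],
    [0, -11.6, 16.0],
    [0, -14.5, 20.0]
  ],
  "delta_rot": [
    [0, 0, 0],
    [0, 0, 0],
    [0, 0, 0],
    [0, 0, 0],
    [0, 0, 0]
  ]
}}

```text
t: 3.3
eef_pos: [0.6382, -0.0107, 0.2056]
tcp_rot: [0.696, 0.126, 0.696, -0.126]
force: [1.6, 0.4, -0.4]
opening: 0.0942
```

```bash
cat > go.py <<'E'
from h import *
import sys
# print tool-frame shift (cm) to a world TCP target, and yaw of the tool's y axis
def to(t):
    s,p,r=tool();M=r.as_matrix()
    print("t",round(s["t"],2),"pos",p.round(4),"shift cm",(r.inv().apply(np.array(t)-p)*100).round(2),"yaw y",np.degrees(np.arctan2(M[1,1],M[0,1])).round(2),"F",np.round(s["force"],2),"q6",s["joint_positions"].round(2),"open",round(s["opening"],4))
    print(M.round(3).tolist())
if __name__=="__main__":to([float(a) for a in sys.argv[1:4]])
E
python3 go.py .668 -.064 .1
```

```text
t 3.3 pos [ 0.6382 -0.0107  0.2056] shift cm [10.56 -3.95  4.66] yaw y 69.48 F [ 1.59  0.45 -0.43] q6 [-0.19  0.22  1.59  0.    1.33 -1.41] open 0.0942
[[0.0, 0.351, 0.937], [0.0, 0.937, -0.351], [-1.0, 0.0, 0.0]]
```

>>> {"api": "drive_tool", "payload": {
  "dp": [
    [3, -1.7, 2.2],
    [6, -3.6, 4.5],
    [10, -3.6, 4.5],
    [10, -3.6, 4.5],
    [10, -3.6, 4.5]
  ],
  "delta_rot": [
    [0, 0, 0],
    [0, 0, 0],
    [0, 0, 0],
    [0, 0, 0],
    [0, 0, 0]
  ]
}}

```text
t: 3.8
eef_pos: [0.6664, -0.0579, 0.1054]
tcp_rot: [0.695, 0.126, 0.696, -0.126]
force: [0.7, 0.6, 1.6]
opening: 0.0935
```

Run:
```python
from m import *
from go import to
P=cams.snapshot("wrist");cv2.imwrite("pics/w1.png",P["pixels"]);W=cloud(P)
print(rect(W,(.668,-.064),.055,.009,.025))
to([.668,-.064,.003])
```

```text
(3023, 665, -65, 71, 22, -20.3, np.float64(0.0172))
t 3.85 pos [ 0.6676 -0.0579  0.1073] shift cm [10.43 -0.56  0.22] yaw y 69.54 F [-0.22  0.57  0.6 ] q6 [-0.26  0.39  1.57  0.    1.18 -1.47] open 0.0938
[[0.002, 0.35, 0.937], [-0.0, 0.937, -0.35], [-1.0, 0.0, 0.002]]
```

View pics/w1.png

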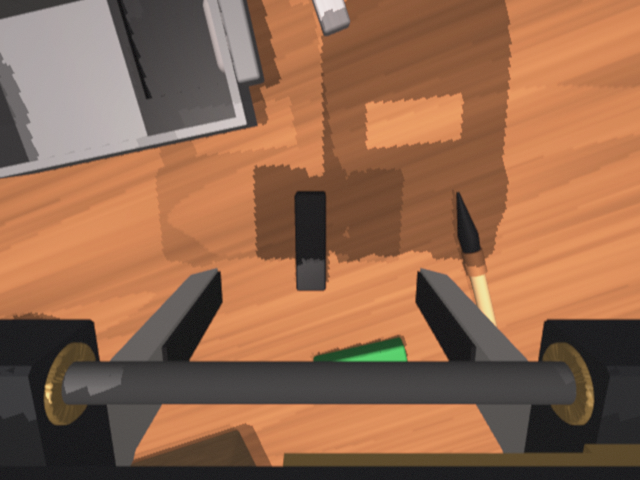

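Wrist view: the stick at (311,240) lies between the fingers and is aligned with them. Descending.

>>> {"api": "drive_tool", "payload": {
  "dp": [
    [3, -0.7, 0.1],
    [6, -0.7, 0.1],
    [9, -0.7, 0.1],
    [10.0, -0.7, 0.1],
    [10.0, -0.7, 0.1]
  ],
  "delta_rot": [
    [0, 0, 0],
    [0, 0, 0],
    [0, 0, 0],
    [0, 0, 0],
    [0, 0, 0]
  ],
  "grip": 0.5
}}

```text
t: 4.35
eef_pos: [0.6655, -0.0646, 0.0061]
tcp_rot: [0.696, 0.126, 0.696, -0.126]
force: [-0.8, -0.1, 0.3]
opening: 0.0574
```

>>> {"api": "drive_tool", "payload": {
  "dp": [
    [0, 0, 0],
    [0, 0, 0],
    [0, 0, 0],
    [0, 0, 0],
    [0, 0, 0]
  ],
  "delta_rot": [
    [0, 0, 0],
    [0, 0, 0],
    [0, 0, 0],
    [0, 0, 0],
    [0, 0, 0]
  ],
  "grip": 0,
  "force": 20
}}

```text
t: 4.85
eef_pos: [0.6659, -0.0651, 0.0063]
tcp_rot: [0.696, 0.126, 0.695, -0.126]
force: [-0.1, 1.8, 2.4]
opening: 0.0215
```

```bash
python3 go.py .512 -.177 .1
```

```text
t 4.85 pos [ 0.6659 -0.0651  0.0063] shift cm [ -9.39 -15.86 -10.48] yaw y 69.5 F [-0.06  1.83  2.43] q6 [-0.27  0.52  1.6   0.    1.02 -1.48] open 0.0215
[[0.001, 0.35, 0.937], [-0.0, 0.937, -0.35], [-1.0, 0.0, 0.001]]
```

>>> {"api": "drive_tool", "payload": {
  "dp": [
    [-4, 0, 0],
    [-9, 0, 0],
    [-10, -4, -2.6],
    [-10, -8, -5.3],
    [-10, -12, -8]
  ],
  "delta_rot": [
    [0, 0, 0],
    [0, 0, 0],
    [-0.07, 0, 0],
    [-0.14, 0, 0],
    [-0.2, 0, 0]
  ],
  "force": 25
}}

```text
t: 5.35
eef_pos: [0.5473, -0.1502, 0.1062]
tcp_rot: [0.705, 0.054, 0.705, -0.055]
force: [-0.2, -1.0, -0.1]
opening: 0.0216
```

```bash
python3 go.py .512 -.177 .1
```

```text
t 5.35 pos [ 0.5473 -0.1502  0.1062] shift cm [ 0.62 -3.19 -3.08] yaw y 81.17 F [-0.19 -1.   -0.13] q6 [-0.47  0.17  1.84 -0.    1.13 -1.88] open 0.0216
[[0.001, 0.153, 0.988], [-0.001, 0.988, -0.153], [-1.0, -0.001, 0.001]]
```

>>> {"api": "drive_tool", "payload": {
  "dp": [
    [0, -2.0, -1.8],
    [0, -3.0, -2.9],
    [0, -3.0, -2.9]
  ],
  "delta_rot": [
    [0, 0, 0],
    [0, 0, 0],
    [0, 0, 0]
  ]
}}

```text
t: 5.65
eef_pos: [0.5142, -0.1752, 0.1055]
tcp_rot: [0.705, 0.057, 0.705, -0.056]
force: [0.6, 0.5, -1.3]
opening: 0.0218
```

Run:
```python
from m import *
from go import to
P=cams.snapshot("wrist");cv2.imwrite("pics/w2.png",P["pixels"]);W=cloud(P)
print(rect(W,(.517,-.145),.115,.036,.052))
print("stick",rect(W,(.512,-.177),.05,.085,.125))
to([.512,-.177,.012])
```

```text
(11689, 514, -145, 194, 102, 80.9, np.float64(0.045))
stick (7560, 513, -175, 71, 46, -8.6, np.float64(0.1163))
t 5.7 pos [ 0.5152 -0.1747  0.1056] shift cm [ 9.36 -0.28 -0.28] yaw y 80.89 F [ 0.71  0.48 -0.41] q6 [-0.54  0.11  1.9   0.    1.12 -1.95] open 0.0217
[[0.001, 0.158, 0.987], [0.0, 0.987, -0.158], [-1.0, 0.0, 0.001]]
```

View pics/w2.png

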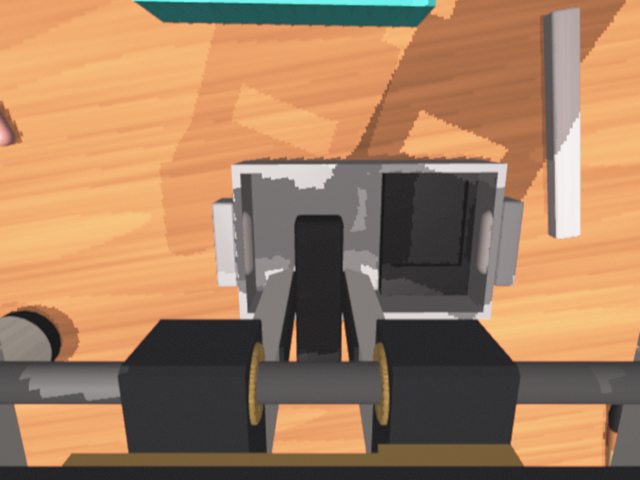

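The stick is held level over the bay (around (318,285)) and aligned with the case. Lowering it.

>>> {"api": "drive_tool", "payload": {
  "dp": [
    [2, -0.25, -0.35],
    [5, -0.25, -0.35],
    [7.5, -0.25, -0.35],
    [9.0, -0.25, -0.35],
    [9.3, -0.25, -0.35]
  ],
  "delta_rot": [
    [0, 0, 0],
    [0, 0, 0],
    [0, 0, 0],
    [0, 0, 0],
    [0, 0, 0]
  ]
}}

```text
t: 6.2
eef_pos: [0.5112, -0.1754, 0.0112]
tcp_rot: [0.704, 0.056, 0.706, -0.055]
force: [-0.8, 1.2, -0.1]
opening: 0.0217
```

>>> {"api": "drive_tool", "payload": {
  "dp": [
    [0, 0, 0],
    [0, 0, 0]
  ],
  "delta_rot": [
    [0, 0, 0],
    [0, 0, 0]
  ]
}}

```text
t: 6.4
eef_pos: [0.5123, -0.1768, 0.0135]
tcp_rot: [0.706, 0.055, 0.704, -0.056]
force: [0.5, -0.1, -0.6]
opening: 0.0219
```

>>> {"api": "drive_tool", "payload": {
  "dp": [
    [0.1, 0, 0],
    [0.2, 0, 0],
    [0.2, 0, 0]
  ],
  "delta_rot": [
    [0, 0, 0],
    [0, 0, 0],
    [0, 0, 0]
  ]
}}

```text
t: 6.7
eef_pos: [0.5117, -0.1769, 0.0112]
tcp_rot: [0.705, 0.056, 0.704, -0.056]
force: [0.4, 0.9, 2.3]
opening: 0.0216
```

>>> {"api": "drive_tool", "payload": {
  "dp": [
    [0, 0, 0],
    [0, 0, 0],
    [0, 0, 0],
    [0, 0, 0]
  ],
  "delta_rot": [
    [0, 0, 0],
    [0, 0, 0],
    [0, 0, 0],
    [0, 0, 0]
  ],
  "grip": 0.45
}}

```text
t: 7.1
eef_pos: [0.5111, -0.1765, 0.0104]
tcp_rot: [0.705, 0.056, 0.705, -0.056]
force: [0.3, -0.6, -0.7]
opening: 0.0423
```

>>> {"api": "drive_tool", "payload": {
  "dp": [
    [-3, 0, 0],
    [-8, 0, 0],
    [-13, 0, 0],
    [-13, 0, 0]
  ],
  "delta_rot": [
    [0, 0, 0],
    [0, 0, 0],
    [0, 0, 0],
    [0, 0, 0]
  ]
}}

```text
t: 7.5
eef_pos: [0.5156, -0.179, 0.1485]
tcp_rot: [0.71, 0.053, 0.7, -0.058]
force: [0.7, 0.1, -0.3]
opening: 0.0423
```

Run:
```python
from m import *
from go import to
P=cams.snapshot("wrist");cv2.imwrite("pics/w3.png",P["pixels"]);W=cloud(P)
print("case",rect(W,(.517,-.145),.115,.036,.052))
print("stick",rect(W,(.510,-.177),.042,.013,.03))
to([.515,.206,.14])
```

```text
case (9183, 515, -145, 194, 103, 81.0, np.float64(0.045))
stick (2442, 511, -177, 72, 22, -9.5, np.float64(0.0222))
t 7.55 pos [ 0.5136 -0.1779  0.1447] shift cm [ 0.3  37.94 -5.9 ] yaw y 80.97 F [-0.49  0.57 -0.46] q6 [-0.54  0.06  1.89 -0.    1.19 -1.96] open 0.0421
[[0.007, 0.157, 0.988], [-0.004, 0.988, -0.157], [-1.0, -0.003, 0.008]]
```

View pics/w3.png

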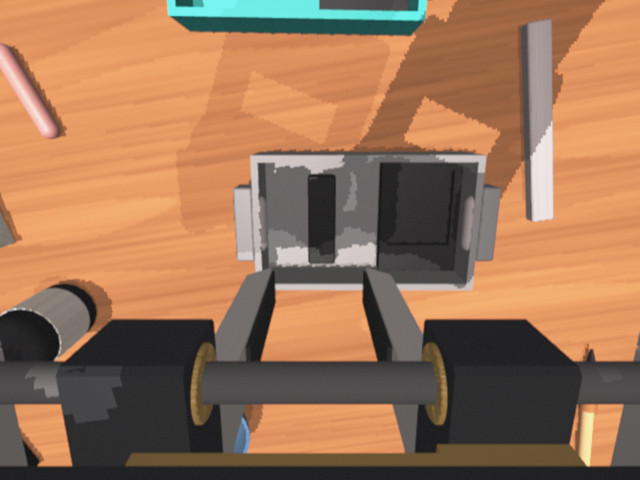

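The stick lies flat and square in the bay at (322,218). On to the cover.

>>> {"api": "drive_tool", "payload": {
  "dp": [
    [0, 4.5, -0.7],
    [0, 9.3, -1.4],
    [0, 14.1, -2.2],
    [0, 18.9, -2.9],
    [0, 23.7, -3.7]
  ],
  "delta_rot": [
    [0, 0, 0],
    [0, 0, 0],
    [0, 0, 0],
    [0, 0, 0],
    [0, 0, 0]
  ],
  "grip": 0.5
}}

```text
t: 8.05
eef_pos: [0.5104, 0.0653, 0.1386]
tcp_rot: [0.704, 0.056, 0.706, -0.056]
force: [0.5, 0.2, 0.5]
opening: 0.0471
```

>>> {"api": "drive_tool", "payload": {
  "dp": [
    [0, 4.7, -0.7],
    [0, 9.4, -1.5],
    [0, 14.1, -2.2],
    [0, 14.1, -2.2],
    [0, 14.1, -2.2]
  ],
  "delta_rot": [
    [-0.03, 0, 0],
    [-0.06, 0, 0],
    [-0.093, 0, 0],
    [-0.093, 0, 0],
    [-0.093, 0, 0]
  ]
}}

```text
t: 8.55
eef_pos: [0.511, 0.2066, 0.1386]
tcp_rot: [0.706, 0.022, 0.708, -0.023]
force: [-0.3, -0.1, -0.7]
opening: 0.0468
```

Run:
```python
from m import *
from go import to
P=cams.snapshot("wrist");cv2.imwrite("pics/w4.png",P["pixels"]);W=cloud(P)
print("cover",rect(W,(.515,.206),.12,.018,.033))
print("bar",rect(W,(.515,.206),.05,.05,.06))
to([.515,.206,.029])
```

```text
cover (25460, 514, 206, 172, 106, 86.0, np.float64(0.0261))
bar (2216, 514, 206, 55, 20, -4.0, np.float64(0.0559))
t 8.6 pos [0.5114 0.2057 0.1389] shift cm [10.99  0.07  0.39] yaw y 86.3 F [ 0.05 -1.39  0.07] q6 [ 0.18  0.09  1.86 -0.    1.19 -1.33] open 0.0471
[[-0.003, 0.065, 0.998], [-0.001, 0.998, -0.065], [-1.0, -0.001, -0.003]]
```

View pics/w4.png

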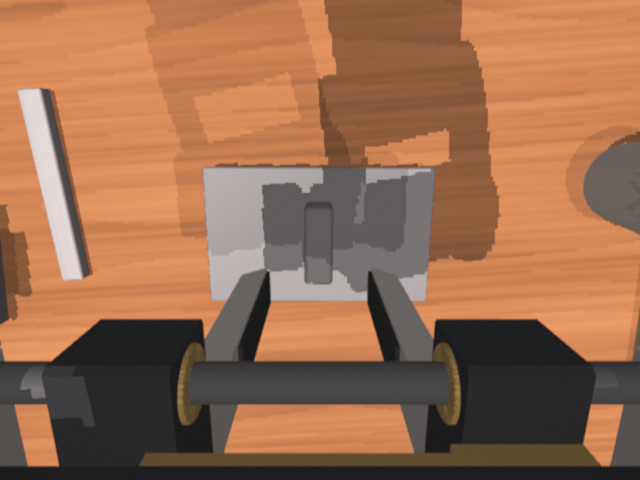

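The bar (318,243) is between the fingers and aligned. Descending and gripping.

>>> {"api": "drive_tool", "payload": {
  "dp": [
    [4, 0, 0.35],
    [8, 0, 0.35],
    [10.3, 0, 0.35],
    [10.8, 0, 0.35],
    [10.8, 0, 0.35]
  ],
  "delta_rot": [
    [0, 0, 0],
    [0, 0, 0],
    [0, 0, 0],
    [0, 0, 0],
    [0, 0, 0]
  ]
}}

```text
t: 9.1
eef_pos: [0.5154, 0.2045, 0.0317]
tcp_rot: [0.706, 0.023, 0.707, -0.024]
force: [0.2, 0.3, -0.2]
opening: 0.0468
```

>>> {"api": "drive_tool", "payload": {
  "dp": [
    [0, 0, 0],
    [0, 0, 0],
    [0, 0, 0],
    [0, 0, 0],
    [0, 0, 0]
  ],
  "delta_rot": [
    [0, 0, 0],
    [0, 0, 0],
    [0, 0, 0],
    [0, 0, 0],
    [0, 0, 0]
  ],
  "grip": 0,
  "force": 55
}}

```text
t: 9.6
eef_pos: [0.5164, 0.2061, 0.0334]
tcp_rot: [0.707, 0.023, 0.706, -0.023]
force: [-0.4, 0.3, 3.4]
opening: 0.0197
```

```bash
python3 go.py .515 -.145 .15
```

```text
t 9.6 pos [0.5164 0.2061 0.0334] shift cm [-11.68 -35.04   2.14] yaw y 86.3 F [-0.4   0.29  3.43] q6 [ 0.18  0.25  1.9   0.    0.99 -1.33] open 0.0197
[[0.001, 0.065, 0.998], [0.0, 0.998, -0.065], [-1.0, 0.0, 0.001]]
```

>>> {"api": "drive_tool", "payload": {
  "dp": [
    [-2, 0, 0],
    [-5, 0, 0],
    [-9, 0, 0],
    [-11, -3, 0.2],
    [-11, -7, 0.4]
  ],
  "delta_rot": [
    [0, 0, 0],
    [0, 0, 0],
    [0, 0, 0],
    [0, 0, 0],
    [0, 0, 0]
  ]
}}

```text
t: 10.1
eef_pos: [0.5175, 0.1362, 0.1464]
tcp_rot: [0.709, 0.022, 0.704, -0.021]
force: [1.4, -0.3, -1.8]
opening: 0.0197
```

>>> {"api": "drive_tool", "payload": {
  "dp": [
    [0, -4.5, 0.3],
    [0, -9, 0.6],
    [0, -13.5, 0.9],
    [0, -18, 1.2],
    [0, -22, 1.4]
  ],
  "delta_rot": [
    [0, 0, 0],
    [0.03, 0, 0],
    [0.06, 0, 0],
    [0.093, 0, 0],
    [0.093, 0, 0]
  ]
}}

```text
t: 10.6
eef_pos: [0.5143, -0.0866, 0.1421]
tcp_rot: [0.705, 0.056, 0.705, -0.056]
force: [0.6, -0.0, -1.6]
opening: 0.0195
```

>>> {"api": "drive_tool", "payload": {
  "dp": [
    [0, -3.0, 0.2],
    [0, -5.6, 0.3],
    [0, -5.6, 0.3],
    [0, -5.6, 0.3]
  ],
  "delta_rot": [
    [0, 0, 0],
    [0, 0, 0],
    [0, 0, 0],
    [0, 0, 0]
  ]
}}

```text
t: 11.0
eef_pos: [0.5087, -0.1402, 0.142]
tcp_rot: [0.705, 0.056, 0.705, -0.056]
force: [-0.5, 1.6, -1.1]
opening: 0.0191
```

Run:
```python
from m import *
from go import to
for n in ["wrist","top"]:
    P=cams.snapshot(n);cv2.imwrite(f"pics/{n}5.png",P["pixels"]);W=cloud(P)
    print(n,"case",rect(W,(.515,-.145),.115,.037,.052))
    print(n,"cover",rect(W,(.515,-.145),.115,.125,.155))
to([.515,-.145,.1])
```

```text
wrist case (0, 0, 0, 0, 0, 0.0, np.float64(nan))
wrist cover (44625, 503, -140, 172, 100, 80.8, np.float64(0.1347))
top case (95, 530, -55, 54, 12, -9.5, np.float64(0.0444))
top cover (576, 510, -133, 159, 106, 80.9, np.float64(0.1342))
t 11.1 pos [ 0.5089 -0.1394  0.1421] shift cm [ 4.21 -0.46  0.69] yaw y 81.02 F [ 0.26  0.74 -2.09] q6 [-0.48  0.03  1.92  0.    1.19 -1.9 ] open 0.0196
[[-0.001, 0.156, 0.988], [0.001, 0.988, -0.156], [-1.0, 0.001, -0.001]]
  return _methods._mean(a, axis=axis, dtype=dtype,
  ret = ret.dtype.type(ret / rcount)
```

View pics/wrist5.png

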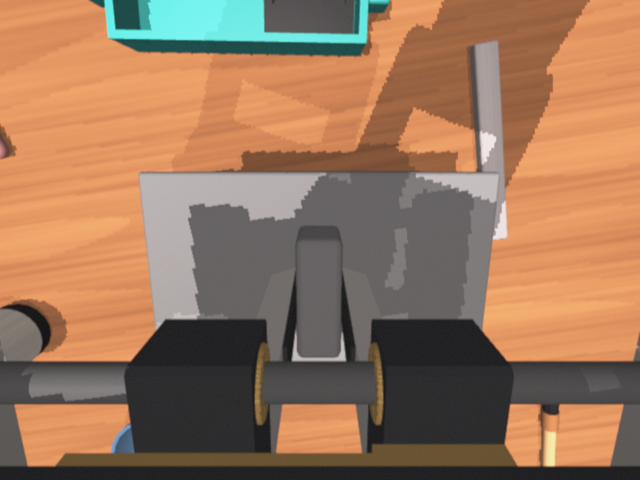

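>>> {"api": "drive_tool", "payload": {
  "dp": [
    [2, -0.35, 0.9],
    [4, -0.35, 0.9],
    [6, -0.35, 0.9],
    [6, -0.35, 0.9],
    [6, -0.35, 0.9]
  ],
  "delta_rot": [
    [0, 0, 0],
    [0, 0, 0],
    [0, 0, 0],
    [0, 0, 0],
    [0, 0, 0]
  ]
}}

```text
t: 11.6
eef_pos: [0.5176, -0.1444, 0.0826]
tcp_rot: [0.705, 0.055, 0.705, -0.055]
force: [0.5, -0.2, -1.1]
opening: 0.0193
```

Run:
```python
from m import *
from go import to
L=[];S=[]
for n in ["wrist","top","wrist"]:
    P=cams.snapshot(n);W=cloud(P);s,p,r=tool();S.append(p)
    if n=="wrist":cv2.imwrite("pics/w6.png",P["pixels"])
    print(n,"cover",rect(W,(.515,-.145),.115,.062,.085))
    c,a=np.array([.515,-.145]),np.radians(81);y=np.array([np.cos(a),np.sin(a)]);x=np.array([y[1],-y[0]])
    D=W[...,:2]-c;X,Y=D@x,D@y
    for sg in(1,-1):
        m=(abs(X)<.05)&(sg*Y>.0885)&(sg*Y<.11)&(abs(W[...,2]-.044)<.006)
        if m.sum()>5:print("block",sg,m.sum(),"X",X[m].min().round(4),X[m].max().round(4),"Ymax",(sg*Y[m]).max().round(4))
print(np.mean(S,0).round(4))
to([.515,-.145,.06])
```

```text
wrist cover (44111, 512, -144, 173, 100, 80.9, np.float64(0.0753))
top cover (417, 519, -137, 156, 106, 81.0, np.float64(0.0755))
block 1 67 X -0.0263 0.0281 Ymax 0.0974
wrist cover (44072, 513, -145, 172, 100, 80.9, np.float64(0.0765))
[ 0.5183 -0.1452  0.0837]
t 11.75 pos [ 0.5185 -0.1454  0.0839] shift cm [ 2.39 -0.01 -0.35] yaw y 81.0 F [ 0.17  0.4  -2.04] q6 [-0.48  0.13  1.93  0.    1.08 -1.9 ] open 0.0195
[[0.002, 0.157, 0.988], [-0.001, 0.988, -0.157], [-1.0, -0.001, 0.002]]
```

View pics/w6.png

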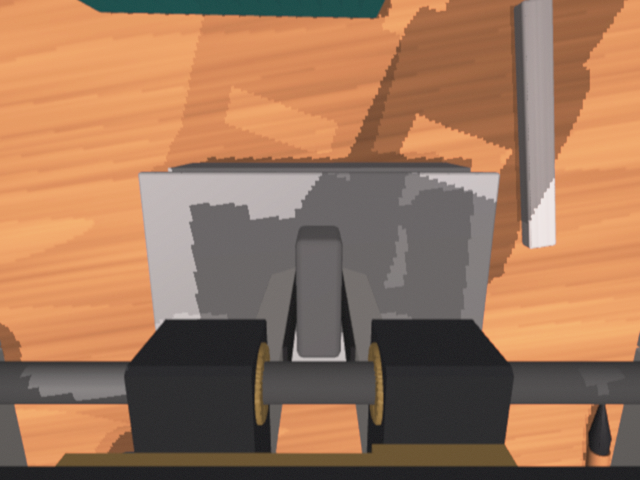

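>>> {"api": "drive_tool", "payload": {
  "dp": [
    [0.3, 0, -0.1],
    [0.6, 0, -0.1],
    [0.8, 0, -0.1],
    [0.8, 0, -0.1]
  ],
  "delta_rot": [
    [0, 0, 0],
    [0, 0, 0],
    [0, 0, 0],
    [0, 0, 0]
  ]
}}

```text
t: 12.15
eef_pos: [0.5162, -0.1451, 0.074]
tcp_rot: [0.705, 0.056, 0.705, -0.056]
force: [0.9, -0.2, -1.9]
opening: 0.0194
```

>>> {"api": "drive_tool", "payload": {
  "dp": [
    [0.2, 0, 0],
    [0.3, 0, 0],
    [0.3, 0, 0]
  ],
  "delta_rot": [
    [0, 0, 0],
    [0, 0, 0],
    [0, 0, 0]
  ]
}}

```text
t: 12.45
eef_pos: [0.5168, -0.1451, 0.0719]
tcp_rot: [0.705, 0.056, 0.705, -0.056]
force: [-0.7, 1.4, 2.4]
opening: 0.02
```

>>> {"api": "drive_tool", "payload": {
  "dp": [
    [0.1, 0, 0],
    [0.2, 0, 0],
    [0.2, 0, 0]
  ],
  "delta_rot": [
    [0, 0, 0],
    [0, 0, 0],
    [0, 0, 0]
  ]
}}

```text
t: 12.75
eef_pos: [0.5173, -0.1455, 0.071]
tcp_rot: [0.705, 0.055, 0.705, -0.056]
force: [-1.8, 2.3, 9.3]
opening: 0.0198
```

>>> {"api": "drive_tool", "payload": {
  "dp": [
    [0.1, 0, 0],
    [0.2, 0, 0],
    [0.2, 0, 0]
  ],
  "delta_rot": [
    [0, 0, 0],
    [0, 0, 0],
    [0, 0, 0]
  ]
}}

```text
t: 13.05
eef_pos: [0.5178, -0.1456, 0.0696]
tcp_rot: [0.706, 0.055, 0.704, -0.056]
force: [-2.3, 2.6, 10.3]
opening: 0.0195
```

>>> {"api": "drive_tool", "payload": {
  "dp": [
    [0.1, 0, 0],
    [0.2, 0, 0],
    [0.2, 0, 0]
  ],
  "delta_rot": [
    [0, 0, 0],
    [0, 0, 0],
    [0, 0, 0]
  ]
}}

```text
t: 13.35
eef_pos: [0.518, -0.1456, 0.0673]
tcp_rot: [0.706, 0.055, 0.704, -0.056]
force: [-0.5, 2.7, 6.9]
opening: 0.0201
```

>>> {"api": "drive_tool", "payload": {
  "dp": [
    [0.1, 0, 0],
    [0.2, 0, 0],
    [0.2, 0, 0]
  ],
  "delta_rot": [
    [0, 0, 0],
    [0, 0, 0],
    [0, 0, 0]
  ]
}}

```text
t: 13.65
eef_pos: [0.5177, -0.1454, 0.0641]
tcp_rot: [0.706, 0.056, 0.704, -0.056]
force: [2.9, 1.5, -0.0]
opening: 0.0193
```

>>> {"api": "drive_tool", "payload": {
  "dp": [
    [0.1, 0, 0],
    [0.2, 0, 0],
    [0.2, 0, 0]
  ],
  "delta_rot": [
    [0, 0, 0],
    [0, 0, 0],
    [0, 0, 0]
  ]
}}

```text
t: 13.95
eef_pos: [0.5155, -0.1448, 0.0598]
tcp_rot: [0.704, 0.056, 0.706, -0.056]
force: [4.6, -0.4, -10.0]
opening: 0.0191
```

>>> {"api": "drive_tool", "payload": {
  "dp": [
    [0.1, 0, 0],
    [0.2, 0, 0],
    [0.2, 0, 0]
  ],
  "delta_rot": [
    [0, 0, 0],
    [0, 0, 0],
    [0, 0, 0]
  ]
}}

```text
t: 14.25
eef_pos: [0.5155, -0.1448, 0.0586]
tcp_rot: [0.704, 0.056, 0.706, -0.055]
force: [2.2, 0.6, -7.3]
opening: 0.0198
```

>>> {"api": "drive_tool", "payload": {
  "dp": [
    [0.1, 0, 0],
    [0.2, 0, 0],
    [0.2, 0, 0]
  ],
  "delta_rot": [
    [0, 0, 0],
    [0, 0, 0],
    [0, 0, 0]
  ]
}}

```text
t: 14.55
eef_pos: [0.5165, -0.1455, 0.0578]
tcp_rot: [0.705, 0.056, 0.705, -0.056]
force: [-0.5, 0.0, -1.7]
opening: 0.0196
```

The cover has snapped: the push dropped and reversed. Next I press it home.

>>> {"api": "drive_tool", "payload": {
  "dp": [
    [0.1, 0, 0],
    [0.15, 0, 0],
    [0.15, 0, 0]
  ],
  "delta_rot": [
    [0, 0, 0],
    [0, 0, 0],
    [0, 0, 0]
  ]
}}

```text
t: 14.85
eef_pos: [0.5166, -0.1455, 0.0576]
tcp_rot: [0.705, 0.055, 0.705, -0.056]
force: [-5.3, 1.6, 8.2]
opening: 0.0194
```

>>> {"api": "drive_tool", "payload": {
  "dp": [
    [0.1, 0, 0],
    [0.1, 0, 0],
    [0.1, 0, 0]
  ],
  "delta_rot": [
    [0, 0, 0],
    [0, 0, 0],
    [0, 0, 0]
  ]
}}

```text
t: 15.15
eef_pos: [0.5167, -0.1455, 0.0576]
tcp_rot: [0.705, 0.055, 0.705, -0.056]
force: [-8.7, 3.4, 14.9]
opening: 0.0195
```

>>> {"api": "drive_tool", "payload": {
  "dp": [
    [-0.04, 0, -0.05],
    [-0.04, -0.02, -0.1],
    [-0.04, -0.02, -0.1],
    [-0.04, -0.02, -0.1]
  ],
  "delta_rot": [
    [0, 0, 0],
    [0, 0, 0],
    [0, 0, 0],
    [0, 0, 0]
  ]
}}

```text
t: 15.55
eef_pos: [0.5167, -0.1456, 0.0576]
tcp_rot: [0.706, 0.056, 0.704, -0.056]
force: [-2.6, 4.1, 8.2]
opening: 0.0198
```

Run:
```python
from m import *
F=[]
for n in ["wrist","scene","wrist","top"]:
    P=cams.snapshot(n);W=cloud(P);s,p,r=tool();F.append(s["force"])
    if n=="scene":cv2.imwrite("pics/s7.png",cv2.resize(P["pixels"][150:300,180:400],None,fx=3,fy=3))
    if n!="scene":print(n,"plate",rect(W,(.515,-.145),.115,.037,.065))
    m=(np.hypot(W[...,0]-.515,W[...,1]+.145)<.1)&(W[...,2]>.04)&(W[...,2]<.06)
    A=np.c_[W[m][:,:2]-[.515,-.145],np.ones(m.sum())]
    if n=="wrist":print("plane",np.linalg.lstsq(A,W[m][:,2],rcond=None)[0].round(4))
print(np.round(F,1),p.round(4))
```

```text
wrist plate (47647, 511, -144, 194, 100, 80.9, np.float64(0.0502))
plane [-0.0124  0.0005  0.0497]
wrist plate (47618, 512, -144, 194, 101, 80.9, np.float64(0.0502))
plane [-0.0125  0.0006  0.0497]
top plate (433, 519, -132, 168, 106, 81.1, np.float64(0.0489))
[[-2.3  2.5  9.2]
 [-2.3  2.7  8.2]
 [-2.5  2.9  9.4]
 [-2.2  2.7  9.3]] [ 0.5167 -0.1456  0.0576]
```

View pics/s7.png

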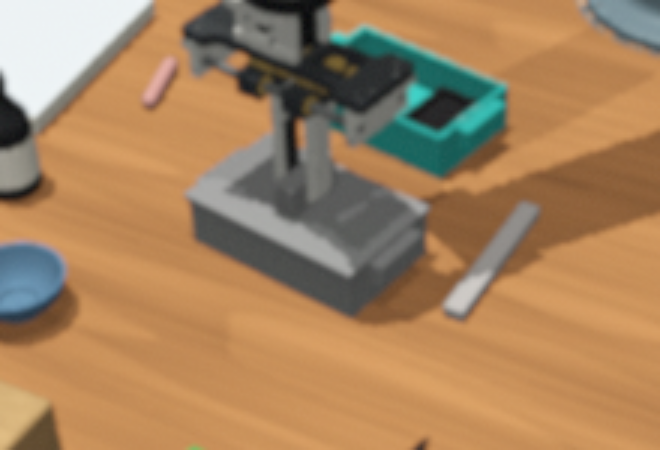

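The plate sits flat on the rim all round (top at about 49 mm). I'll trim the push to about 10 N, then hand in.

>>> {"api": "drive_tool", "payload": {
  "dp": [
    [0.02, 0, 0],
    [0.02, 0, 0],
    [0.02, 0, 0],
    [0.02, 0, 0]
  ],
  "delta_rot": [
    [0, 0, 0],
    [0, 0, 0],
    [0, 0, 0],
    [0, 0, 0]
  ]
}}

```text
t: 16.15
eef_pos: [0.5167, -0.1456, 0.0576]
tcp_rot: [0.706, 0.056, 0.704, -0.056]
force: [-4.0, 3.2, 10.3]
opening: 0.0196
```

Run:
```python
from h import *
F=[]
for i in range(4):cams.snapshot("top");F.append(env.state()["force"])
f=np.mean(F,0);print(f.round(2),env.state()["t"])
if 9<f[2]<13:print(env.close_job())
```

```text
[-3.57  3.14  9.72] 16.35
the job is handed in; nothing more can be done
None
```

The job is done and handed in at 16.35 s: the ink stick is in the case, and the cover is snapped on and still being pressed down.

- **Ink stick:** it was laid flat in the empty half of the grey case and let go. The wrist camera showed it about 1 mm from the middle of the bay and square to the case.
- **Cover:** it went on with the feet entering freely. It resisted with about 10 N, then snapped: the push dropped and briefly reversed to −10 N. After that it stopped stiffly. The top of its plate measured 49–50 mm, where 49 mm means resting on the rim. The fitted plane showed a slope of about 1% along x, roughly 1 mm across the plate, which I put down to calibration error.
- **Final push:** the downward push averaged 9.7 N at hand-in, with the gripper still holding the bar. About 4–5 N of sideways force remained, after a short peak of about 15 N down and 9 N sideways that I eased off.
- **Other things on the table:** nothing else was touched as far as I could see. The last view covered only the area around the case, and I did not re-measure the bystanders.
- **Not confirmed directly:** I did not see the two clips themselves. That both are in rests on the snap, the final height and the flat plate.

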